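Open the fuse hatch of the power pack

ROBOT

A 6-joint arm with a two-finger parallel gripper is mounted at the origin on a cart in front of the work surface, level with it; the furniture and walls round the work are solid. World frame = base frame: x ahead of the robot, y to its left, z up, the work surface at z = 0. Lengths are in mm, angles in rad, forces in N, time in s.
With the tool pointing down it reaches from about 350 to 775 mm from the base axis. Payload 7.3 kg.
Tool frame: the origin (TCP) lies on the centre line of the jaws, within the pads' length; the fingertips stand finger_overhang ahead of it and the grasp point (between the pads) lies 8 mm behind it (finger_overhang is the distance from the TCP to the fingertips, in mm); z points along the fingers, y is the line along which they close (so a half turn about z gives the same grasp; the last joint's range is limited). The gripper opens to 92 mm and grips with 3 to 60 N. Pads are 19 mm wide; open, the fingers measure 130 mm over their backs; the gripper's body (75 mm by 190 mm) begins 47 mm behind the grasp point.
Start: joints at [-1.292, 0.342, 1.524, -0, 1.275, -0.146], TCP at [216.396, -478.348, 237.741] pointing down, gripper open.
Joint ranges: [-2.53, 2.53], [-0.77, 2.02], [0.04, 2.7], [-1, 4.14], [0.28, 2.66], [-3.11, 3.11]. Speed limits (rad/s): [2.57, 2.57, 3.14, 3.14, 3.14, 3.14].

INTERFACE

Orientations are given as [roll, pitch, yaw] about the fixed x, y, z axes, in that order (R = Rz(yaw) Ry(pitch) Rx(roll)).
In Python, from plant import get_obs, capture, close_job, finger_overhang gives the robot as it stands.
- The arm moves only by the shell command python3 -m inch 'ROWS'. ROWS is JSON, one flat list of numbers, 7 for each row, row after row: the turn, a rotation vector about the tool's x, y, z scaled (see below), then the shift along the tool's x, y, z scaled (see below), then the closure, from -1 (fully open) to 1 (shut). In form: [ax, ay, az, tx, ty, tz, gripper, ax, ay, az, tx, ty, tz, gripper, ...]. A call has 1 to 10 rows; each row shifts and turns the commanded pose from where the row before left it, along the tool's axes as they then stand; what a row does not reach is not made up. The controller multiplies each number of a shift by 0.8 m and each number of a turn by 1.5 rad. A row lasts 1/12 s, in which the tool goes at most 41.7 mm and 7.16 degrees, less where a joint would pass 70% of its speed; a pose out of reach is approached as far as the arm can. A call with a number of a shift or a turn outside -1 to 1 is refused whole. A call with a gripper value outside its range is refused whole. The fingers move at their own pace and stop on an object; the grip force is fixed at half the most. Time passes only in rows, so rows that do not move let the fingers close. It gives the time, the measured TCP pose, the force, the opening and the grip force at its end, in the units of the state.
- get_obs(): the state, without advancing time (a new reading comes with each control period).
- capture(name): name is "side" or "top" or "wrist"; returns a dict with "image" (420x560x3 uint8, red, green, blue), "mtx" (3x3 intrinsics, pixels), "pose" (4x4, takes a point from camera to world coordinates). Camera axes: x right, y up, looking along -z (the intrinsics and any distortion apply to the point x, -y, -z); pixel columns grow to the right and rows downward; lengths in mm; the calibration is good to about 2 mm. The wrist camera is an equidistant fisheye: a pixel r from the principal point sees the ray r / f radians off the axis. A picture is of the moment at which its call begins. There is no depth.
- close_job(): hands the job in; it is judged then, once.
The state is a dict: "time": time; "joint_positions": joint angles; "dq": joint speeds; "tau": joint torques, N m; "tool_pos": TCP position; "tcp_rot": TCP orientation; "contact_force": force on the tool from outside, world axes, zero at the start; "moment": the same for the moment, N m; "grip_width": finger opening in mm; "finger_force": force on a finger pad.
Only numpy, scipy, OpenCV 4.12 (cv2) and the standard library are available. Lean on these libraries where they do the work, as an engineer would, in place of code of your own. Each camera call takes 0.05 s, during which the arm holds its last target. There are 200 camera calls.

TASK

Make the drying lamp's power pack ready for a fuse change. Push the toggle switch on its panel over to the rear (off) and slide the small printing block that was left standing on the fuse hatch off it, onto the bare panel beside it, without picking it up or knocking it over; then press the ribbed front part of the hatch down once, let go so that the latch pops it open, and see that it stays open. Do not push it down again, grasp nothing and leave everything else where it stands.

Things in the scene. Friction and masses are not known exactly. Their poses are not given: they have to be found in the camera images.
- power_pack: Grey power pack with a lighter bare-metal top panel, fixed: 150 (x, depth) x 240 (y, width) mm, panel 74 mm above the table. Origin: centre of its underside; x points to its rear, y to its left. On the panel: toggle switch at (0, 80) mm, fuse hatch at (-12, -75), bare panel from y -45 to +60 but for a spool near (30, 31), and a carrying bar at x 63, y -62 to 62, rising 29 mm above the panel.
- power_switch (a joint): The toggle switch, rad: a steel lever 32 mm long with a 10 mm ball end, pivot 5 mm above the panel. 0: leans 0.45 rad to the front (on); 0.9: leans 0.45 rad to the rear (off). Starts at 0 to 0.06. Pushed at the ball towards the rear it swings over against about 1.3 N of friction and stays where it is left.
- switch_tip (a point): Centre of the ball end of the toggle lever, about 34 mm above the panel when it leans either way; moves with the lever.
- fuse_hatch (a joint): Fuse hatch, rad: black lid 66 mm from hinge (rear) to front edge, 56 wide, top 1 mm above the panel when shut, five ribs on its front half. 0: latched shut. Push-push latch: pressed at the ribs (3 to 5 N) to -0.06 rad or lower (3 mm; stop at -0.088, 4.4 mm) and let go, it springs up slowly, in about 2 s, to its stop at 1.15 and stays. Pushed right down again it would latch shut.
- hatch_edge (a point): Point to press: on the top of the hatch, in the middle of its width and of the ribs, 16.5 mm behind its front edge, 50 mm from the hinge; moves with the hatch.
- hatch_middle (a point): Centre of the top of the shut hatch, fixed in the pack, axes as the pack's, at pack (-12.5, -75, 75) mm; the shut hatch reaches 33 mm to the front and rear and 28 mm to either side of it.
- stray_block: Small dark wooden printing block, 46 (x) x 28 (y) x 34 mm tall, about 30 g, standing on the fuse hatch at the start, turned by up to 0.35 rad against the pack. Origin: centre of its underside, z up.
- spool: Bystander: spool of black thread, 30 mm across and 42 mm tall, standing on the panel between switch and hatch, towards the rear. Origin: centre of its underside.
- knob_block: Bystander: carved printing block with a round knob, 68 x 57 x 70 mm, on the table to the right of the pack. Origin: centre of its underside.
- chalk: Bystander: flat piece of tailor's chalk, 34 x 42 x 8 mm, on the table in front of the pack. Origin: centre of its underside.
- jar_indigo: Bystander: screw-top jar, 66 x 67 x 86 mm, on the table behind the pack. Origin: centre of its underside.
- jar_madder: Bystander: screw-top jar, a little smaller, 62 x 63 x 80 mm, next to the other one. Origin: centre of its underside.
- cone: Bystander: cone of cream thread, 65 mm across and 114 mm tall, on the table behind the pack to the left. Origin: centre of its underside.

How it is judged:
By the outcome, as a careful person would: the job done as asked, in the order asked, and still so for the second after the job is handed in, with the robot touching nothing.
It also fails if it takes over 48 s, if anything falls off the work surface, if the arm or the gripper's body presses on something with over 40 N, if the wrist force passes 120 N, or if a joint passes its speed limit or range.

## Working session

There is one attempt and no reset: what is moved stays moved. The work goes in short steps, Python scripts to look and compute and a shell command to move; the robot and the scene stay as the last step left them, time stands still between calls to the robot, and variables do not carry over. Pictures are saved under pics/ and viewed, at most 10 in all, crops included, and the job is handed in when it is done.

```bash
mkdir -p pics; ls; python3 - <<'E'
from plant import get_obs, capture, finger_overhang
import cv2,numpy as np
o=get_obs();print({k:np.round(v,3).tolist() for k,v in o.items()},finger_overhang)
for n in("top","side"):
    c=capture(n);cv2.imwrite(f"pics/{n}0.png",c["image"][...,::-1]);np.savez(n+"0.npz",**c);print(n,c["mtx"],c["pose"],c.keys())
E
```

```text
pics
{'time': 0.0, 'joint_positions': [-1.292, 0.343, 1.525, -0.0, 1.275, -0.146], 'dq': [0.001, 0.001, -0.001, 0.001, 0.0, -0.001], 'tau': [0.001, -43.124, -24.422, 0.072, 0.056, -0.0], 'tool_pos': [216.264, -477.947, 237.054], 'tcp_rot': [-3.14, -0.0, 0.425], 'contact_force': [0.614, 0.742, 0.101], 'moment': [0.055, -0.023, -0.019], 'finger_force': 0.0, 'grip_width': 91.711} 11.0
top [[396.50325939   0.         282.1869332 ]
 [  0.         396.50325939 203.66944996]
 [  0.           0.           1.        ]] [[-1.18763174e-02  9.88188657e-01 -1.52781320e-01  4.41374597e+02]
 [-9.99846769e-01 -1.37010143e-02 -1.08958959e-02 -2.16554362e+02]
 [-1.28604598e-02  1.52628506e-01  9.88199953e-01  9.40701266e+02]
 [ 0.00000000e+00  0.00000000e+00  0.00000000e+00  1.00000000e+00]] dict_keys(['image', 'mtx', 'pose'])
side [[457.89643399   0.         284.61671201]
 [  0.         457.89643399 204.46804664]
 [  0.           0.           1.        ]] [[-9.60070723e-01  1.52427840e-01 -2.34584654e-01  3.74503856e+02]
 [-2.79734937e-01 -5.33686904e-01  7.98076847e-01  4.97962188e+02]
 [-3.54562741e-03  8.31831739e-01  5.55016564e-01  5.63513067e+02]
 [ 0.00000000e+00  0.00000000e+00  0.00000000e+00  1.00000000e+00]] dict_keys(['image', 'mtx', 'pose'])
```

View pics/top0.png

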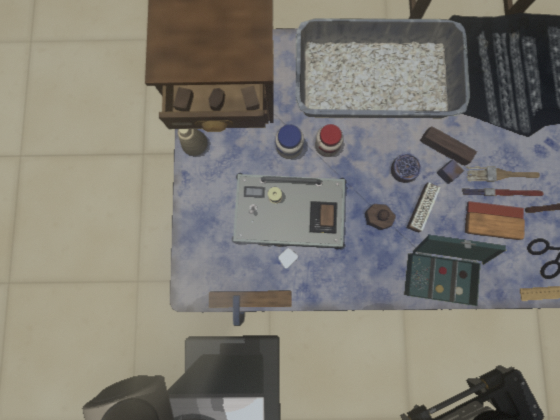

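View pics/side0.png

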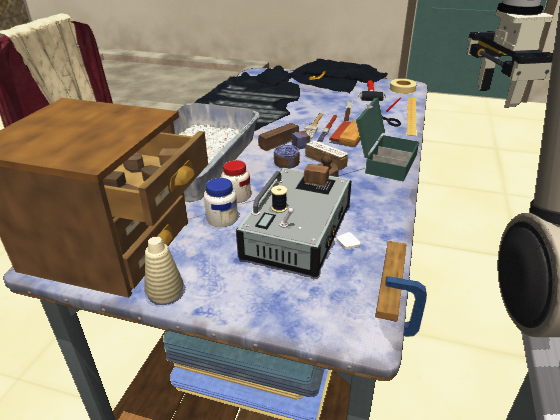

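The top view shows the pack at about u 234–346, v 176–248, with the switch near (253,210), spool (275,194) and block on the hatch near (327,214). I'll enlarge the crop for the corners.

```bash
cat > h.py <<'E'
import numpy as np,cv2
def ray(c,u,v):
    K=c["mtx"];P=c["pose"]
    d=P[:3,:3]@np.array([(u-K[0,2])/K[0,0],-(v-K[1,2])/K[1,1],-1]);return P[:3,3],d
def onz(c,u,v,z):
    o,d=ray(c,u,v);return (o+d*(z-o[2])/d[2])
def proj(c,p):
    P=c["pose"];q=P[:3,:3].T@(np.array(p)-P[:3,3]);K=c["mtx"]
    return K[0,0]*q[0]/-q[2]+K[0,2],K[1,1]*-q[1]/-q[2]+K[1,2]
E
python3 - <<'E'
from h import *
c=np.load("top0.npz");im=c["image"][...,::-1]
a=cv2.resize(im[165:260,222:358],None,fx=5.5,fy=5.5,interpolation=cv2.INTER_CUBIC)
cv2.imwrite("pics/topc.png",a)
c=np.load("side0.npz");im=c["image"][...,::-1]
cv2.imwrite("pics/sidec.png",cv2.resize(im[150:280,225:365],None,fx=4.5,fy=4.5,interpolation=cv2.INTER_CUBIC))
# panel mask: grey low saturation
c=np.load("top0.npz");im=c["image"][...,::-1].copy()
hsv=cv2.cvtColor(im,cv2.COLOR_BGR2HSV)
m=((hsv[...,1]<45)&(hsv[...,2]>85)).astype(np.uint8)*255
r=np.zeros_like(m);r[165:260,222:358]=m[165:260,222:358]
r=cv2.morphologyEx(r,cv2.MORPH_OPEN,np.ones((5,5)))
k=max(cv2.findContours(r,0,2)[0],key=cv2.contourArea);R=cv2.minAreaRect(k);b=cv2.boxPoints(R);print(R)
for p in b: print(p,onz(c,*p,74).round(1))
E
```

```text
((289.5, 212.0), (94.0, 135.0), 90.0)
[222. 165.] [665.3 -72.6  74. ]
[357. 165.] [ 660.7 -375.6   74. ]
[357. 259.] [ 452.2 -367.2   74. ]
[222. 259.] [455.7 -75.   74. ]
```

View pics/topc.png

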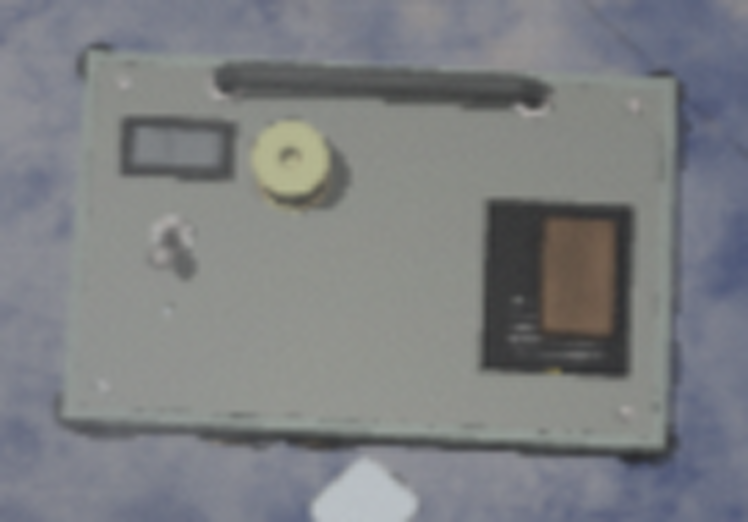

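View pics/sidec.png

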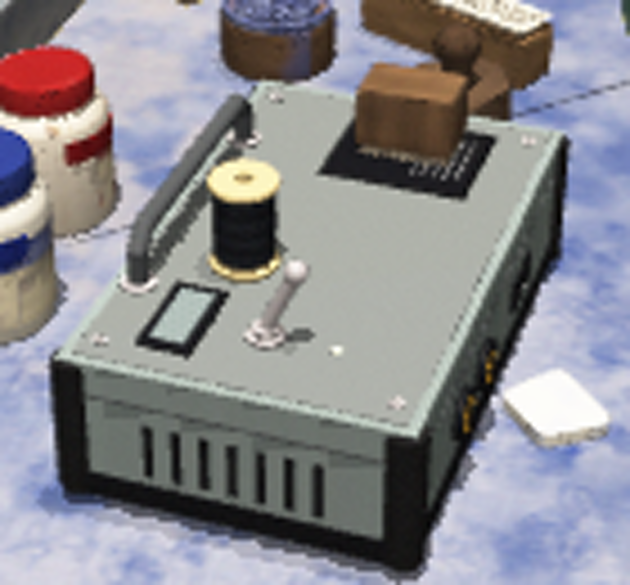

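```bash
cat >> h.py <<'E'
def crop(U,V): return (U+.5)/5.5-.5+222,(V+.5)/5.5-.5+165
def crops(U,V): return (U+.5)/4.5-.5+225,(V+.5)/4.5-.5+150
def tri(c1,p1,c2,p2):
    o1,d1=ray(c1,*p1);o2,d2=ray(c2,*p2)
    s=np.linalg.lstsq(np.c_[d1,-d2],o2-o1,rcond=None)[0]
    a,b=o1+s[0]*d1,o2+s[1]*d2;return (a+b)/2,np.linalg.norm(a-b)
E
python3 - <<'E'
from h import *
t=np.load("top0.npz");s=np.load("side0.npz")
C=np.array([onz(t,*crop(*p),74) for p in[(90,52),(676,77),(668,443),(66,418)]]);print(C.round(1))
S=np.array([onz(s,*crops(*p),74) for p in[(55,355),(258,84),(567,137),(422,437)]]);print("side",S.round(1))
# pack frame fit: rear-left(75,120), rear-right, front-right, front-left
L=np.array([(75,120),(75,-120),(-75,-120),(-75,120)])
for Q in(C,S):
    cen=Q[:,:2].mean(0);q=Q[:,:2]-cen
    yaw=np.arctan2((L[:,0]*q[:,1]-L[:,1]*q[:,0]).sum(),(L*q).sum());sc=np.linalg.norm(q)/np.linalg.norm(L)
    print(cen,yaw,sc)
    R=np.array([[np.cos(yaw),-np.sin(yaw)],[np.sin(yaw),np.cos(yaw)]])
    inv=lambda p:(R.T@(p[:2]-cen)).round(1)
    if Q is C:
        print("hatch",[inv(onz(t,*crop(*p),75)) for p in[(488,200),(633,207),(628,376),(482,369)]])
        print("block",[inv(onz(t,*crop(*p),109)) for p in[(543,215),(616,218),(614,334),(541,332)]])
        print("spool",inv(onz(t,*crop(290,158),116)),"ball",inv(onz(t,*crop(182,268),108)),"bar",[inv(onz(t,*crop(*p),103)) for p in[(220,75),(545,92)]])
    else:
        print("hatch",[inv(onz(s,*crops(*p),75)) for p in[(318,170),(468,197),(500,136)]])
        print("blocktop",[inv(onz(s,*crops(*p),109)) for p in[(358,93),(377,63),(470,72),(466,103)]],"blockbot",[inv(onz(s,*crops(*p),75)) for p in[(358,143),(462,155)]])
        print("ball",inv(onz(s,*crops(295,270),108)),"spool",inv(onz(s,*crops(244,180),116)))
print(tri(t,crop(182,268),s,crops(295,270)))
E
```

```text
[[ 643.9 -108.7   74. ]
 [ 630.  -346.6   74. ]
 [ 482.4 -338.1   74. ]
 [ 495.3  -99.9   74. ]]
side [[ 641.9 -108.2   74. ]
 [ 626.9 -341.1   74. ]
 [ 474.4 -332.1   74. ]
 [ 490.5  -98.    74. ]]
[ 562.89262755 -223.31751909] -0.05669990335530132 0.9923404387217555
hatch [array([ 20.1, -44.9]), array([  19.7, -103. ]), array([ -48.2, -102.7]), array([-47.9, -44.8])]
block [array([  9.6, -64.5]), array([  9.6, -92.6]), array([-35.2, -92.9]), array([-35.7, -65.1])]
spool [26.5 33.8] ball [-16.9  73.6] bar [array([60.7, 63.4]), array([ 59.3, -64.2])]
[ 558.40184691 -219.85952777] -0.06536312841616584 0.98651705267654
hatch [array([ 22.5, -49.4]), array([-47.4, -50.1]), array([ -47.3, -106.3])]
blocktop [array([  9.3, -65.1]), array([  9.7, -94.6]), array([ -32.7, -100.7]), array([-38.6, -72.7])] blockbot [array([ 12.8, -78.1]), array([-35.3, -83.9])]
ball [-10.3  75.3] spool [27.4 31.6]
(array([ 552.40635131, -148.26826357,  104.96484519]), np.float64(3.571883204897292))
```

```bash
python3 -m inch '[0,0,-0.08,0,0,0,1, 0,0,-0.08,0,0,0,1, 0,0,-0.08,0,0,0,1, 0,0,-0.08,0,0,0,1, 0,0,-0.08,0,0,0,1, 0,0,-0.08,0,0,0,1, 0,0,-0.08,0,0,0,1, 0,0,-0.08,0,0,0,1, 0,0,-0.08,0,0,0,1, 0,0,0,0,0,0,1]'
cat > go.py <<'E'
import sys,numpy as np
from plant import get_obs
from scipy.spatial.transform import Rotation as R
# remaining shift in tool units to pack (a,b), tip height z
a,b,z=map(float,sys.argv[1:4]);s,c=np.sin(-.058),np.cos(-.058)
o=get_obs();p=np.array(o["tool_pos"])
w=np.array([562+c*a-s*b,-222.5+s*a+c*b,z+11])
Rt=R.from_euler("xyz",o["tcp_rot"]);d=p-[562,-222.5,0]
print("t",round(o["time"],2),"pack",np.round([c*d[0]+s*d[1],-s*d[0]+c*d[1],p[2]-11],1),"rpy",np.round(o["tcp_rot"],3),"F",np.round(o["contact_force"],1),"units",np.round(Rt.inv().apply(w-p)/800,4))
E
python3 go.py -50 78 180
```

```text
time: 0.93
tool_pos: [216.3, -478.1, 237.3]
tcp_rot: [-3.141, -0.001, 1.509]
contact_force: [0.7, -0.6, -0.1]
grip_width: 29.6
finger_force: 0.0
t 0.93 pack [-330.3 -275.2  226.3] rpy [-3.141e+00 -1.000e-03  1.509e+00] F [ 0.7 -0.6 -0.1] units [0.4428 0.3487 0.0582]
```

```bash
python3 -m inch '[0,0,0,0.032,0.025,0.004,1, 0,0,0,0.032,0.025,0.004,1, 0,0,0,0.032,0.025,0.004,1, 0,0,0,0.032,0.025,0.004,1, 0,0,0,0.032,0.025,0.004,1, 0,0,0,0.032,0.025,0.004,1, 0,0,0,0.032,0.025,0.004,1, 0,0,0,0.032,0.025,0.004,1, 0,0,0,0.032,0.025,0.004,1, 0,0,0,0.032,0.025,0.004,1]' >/dev/null
python3 -m inch '[0,0,0,0.032,0.025,0.004,1, 0,0,0,0.032,0.025,0.004,1, 0,0,0,0.032,0.025,0.004,1, 0,0,0,0.027,0.024,0.002,1, 0,0,0,0,0,0,1, 0,0,0,0,0,0,1]'
python3 go.py -50 78 104
```

```text
time: 2.27
tool_pos: [518.7, -142.0, 193.9]
tcp_rot: [-3.141, -0.0, 1.505]
contact_force: [0.1, -0.6, 0.5]
grip_width: 0.9
finger_force: 0.0
t 2.27 pack [-47.9  77.9 182.9] rpy [-3.141 -0.     1.505] F [ 0.1 -0.6  0.5] units [ 0.0001 -0.0025  0.0986]
```

```bash
python3 -m inch '[0,0,0,0,-0.002,0.035,1, 0,0,0,0,0,0.035,1, 0,0,0,0,0,0.0286,1, 0,0,0,0,0,0,1, 0,0,0,0,0,0,1, 0,0,0,0,0,0,1]'
python3 - <<'E'
from h import *
from plant import capture
a=capture("top");b=capture("side")
A=cv2.resize(a["image"][180:250,225:305,::-1],None,fx=5,fy=5,interpolation=2);B=cv2.resize(b["image"][190:260,250:330,::-1],None,fx=5,fy=5,interpolation=2)
cv2.imwrite("pics/sw1.png",np.hstack([A,B]))
E
python3 go.py -50 78 104
```

```text
time: 2.77
tool_pos: [517.2, -144.0, 117.0]
tcp_rot: [3.14, 0.001, 1.503]
contact_force: [0.7, -0.1, 0.1]
grip_width: 0.5
finger_force: 0.0
t 2.87 pack [-48.9  76.  106.4] rpy [3.139e+00 1.000e-03 1.504e+00] F [-0.2  0.6 -0. ] units [ 0.0025 -0.0014  0.003 ]
```

View pics/sw1.png

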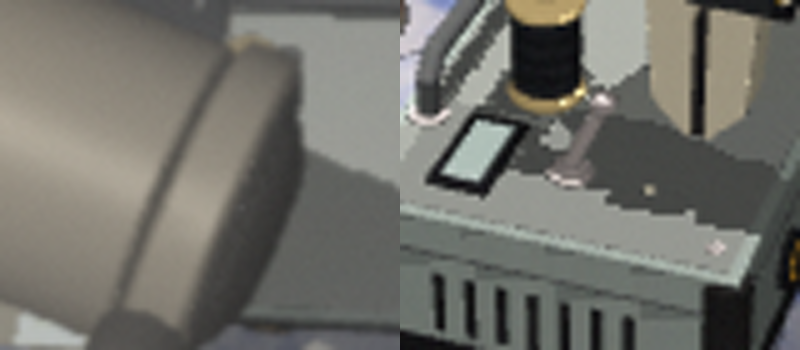

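Side view: fingertips (right, tip about (700,135)) stand in front of the lever ball (600,98); tips are chamfered, so I go lower and push.

```bash
python3 -m inch '[0,0,0,0.0015,0,0.014,1, 0,0,0,0,0,0,1, 0,0,0,0,0.005,0,1, 0,0,0,0,0.005,0,1, 0,0,0,0,0.005,0,1, 0,0,0,0,0.005,0,1, 0,0,0,0,0.005,0,1, 0,0,0,0,0.005,0,1, 0,0,0,0,0.005,0,1, 0,0,0,0,0,0,1]' 
python3 go.py -9 78 95
python3 -m inch '[0,0,0,0,0.005,0,1, 0,0,0,0,0.003,0,1, 0,0,0,0,0,0,1, 0,0,0,0,0,0,1]' 
python3 go.py -9 78 95
```

```text
time: 3.7
tool_pos: [545.8, -143.8, 104.5]
tcp_rot: [3.14, 0.0, 1.505]
contact_force: [0.5, 1.0, -0.4]
grip_width: 0.6
finger_force: 0.0
t 3.7 pack [-20.8  77.6  93.5] rpy [3.14  0.    1.505] F [ 0.5  1.  -0.4] units [ 0.0006  0.0147 -0.0019]
time: 4.03
tool_pos: [551.4, -144.1, 104.3]
tcp_rot: [3.141, 0.0, 1.505]
contact_force: [-0.1, 0.6, -1.2]
grip_width: 0.5
finger_force: 0.0
t 4.03 pack [-15.1  77.6  93.3] rpy [3.141 0.    1.505] F [-0.1  0.6 -1.2] units [ 0.0005  0.0076 -0.0021]
```

```bash
python3 -m inch '[0,0,0,0,0.004,0,1, 0,0,0,0,0.003,0,1, 0,0,0,0,0,0,1, 0,0,0,0,0,0,1]' 
python3 go.py -9 78 95
python3 - <<'E'
from h import *
from plant import capture
b=capture("side");cv2.imwrite("pics/sw2.png",cv2.resize(b["image"][180:260,245:335,::-1],None,fx=6,fy=6,interpolation=2))
E
```

```text
time: 4.37
tool_pos: [556.9, -144.5, 104.3]
tcp_rot: [3.142, -0.0, 1.505]
contact_force: [-1.2, 0.7, 0.4]
grip_width: 0.4
finger_force: 0.3
t 4.37 pack [-9.6 77.6 93.3] rpy [ 3.142 -0.     1.505] F [-1.2  0.7  0.4] units [ 0.0005  0.0008 -0.0021]
```

View pics/sw2.png

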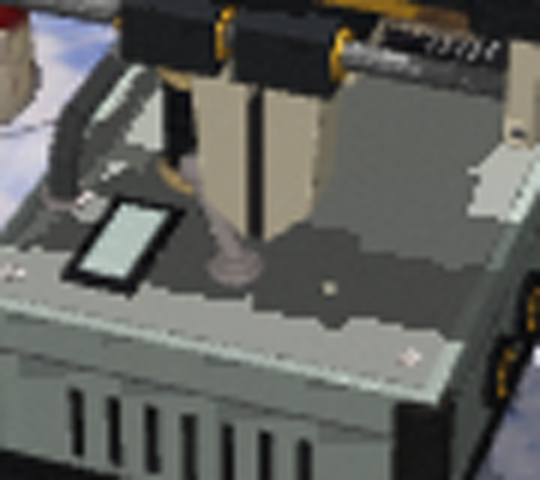

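The lever now leans to the rear: pivot (235,265), ball (190,165). I push on gently until the stop is felt.

```bash
for i in 1; do python3 -m inch '[0,0,0,0,0.002,0,1, 0,0,0,0,0,0,1, 0,0,0,0,0,0,1]';  done | grep force
python3 -m inch '[0,0,0,0,0.002,0,1, 0,0,0,0,0,0,1, 0,0,0,0,0,0,1]' | grep force;python3 go.py -9 78 95
```

```text
contact_force: [-1.3, -0.4, -0.1]
finger_force: 0.6
contact_force: [-6.4, 0.2, 1.4]
finger_force: 2.8
t 4.92 pack [-7.7 77.6 93.2] rpy [-3.139 -0.     1.505] F [-6.4  0.2  1.4] units [ 0.0005 -0.0016 -0.0023]
```

```bash
python3 -m inch '[0,0,0,0,-0.015,0,1, 0,0,0,0,0,-0.03,1, 0,0,0,0,0,-0.035,1, 0,0,0,-0.04,0,0,1, 0,0,0,-0.04,0,0,1, 0,0,0,-0.04,0,0,1, 0,0,0,-0.04,0,0,1, 0,0,0,-0.04,0,0,1, 0,0,0,-0.04,0,0,1, 0,0,0,0,0,0,1]' | head -2
python3 go.py -13 -115 82
```

```text
time: 5.75
tool_pos: [534.9, -341.6, 156.6]
t 5.75 pack [ -20.2 -120.5  145.6] rpy [3.139 0.004 1.5  ] F [-1.2  1.1 -0.2] units [0.0073 0.0087 0.0796]
```

```bash
python3 -m inch '[0,0,-0.005,0.0073,0.0087,0.03,1, 0,0,0,0,0,0.03,1, 0,0,0,0,0,0.0195,1, 0,0,0,0,0,0,1, 0,0,0,0,0,0,1]' | head -2
python3 go.py -13 -115 82
python3 - <<'E'
from h import *
from plant import capture
b=capture("side");cv2.imwrite("pics/bl1.png",cv2.resize(b["image"][140:240,250:380,::-1],None,fx=5,fy=5,interpolation=2))
E
```

```text
time: 6.17
tool_pos: [542.7, -329.8, 92.6]
t 6.17 pack [ -13.  -108.2   81.6] rpy [-3.141e+00 -1.000e-03  1.512e+00] F [ 0.9 -0.5 -0. ] units [-0.0084  0.     -0.0005]
```

View pics/bl1.png

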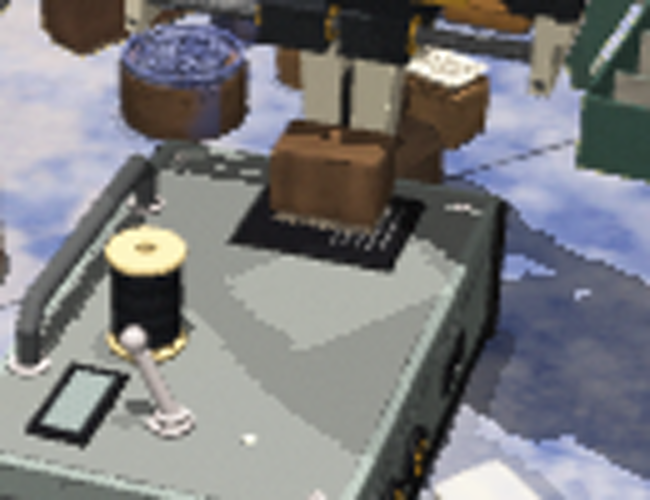

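The switch lever leans to the rear, clear of the spool; the fingers stand behind the block (395,150), no contact. Now slide the block to the left.

```bash
python3 -m inch '[0,0,0,0.004,0,0,1, 0,0,0,0.004,0,0,1, 0,0,0,0.004,0,0,1, 0,0,0,0.004,0,0,1, 0,0,0,0.004,0,0,1, 0,0,0,0.004,0,0,1, 0,0,0,0.004,0,0,1, 0,0,0,0.004,0,0,1, 0,0,0,0.004,0,0,1, 0,0,0,0.004,0,0,1]' | grep force
python3 go.py -13 -46 81.5
python3 -m inch '[0,0,0,0.004,0,0,1, 0,0,0,0.004,0,0,1, 0,0,0,0.004,0,0,1, 0,0,0,0.004,0,0,1, 0,0,0,0.004,0,0,1, 0,0,0,0.004,0,0,1, 0,0,0,0.004,0,0,1, 0,0,0,0.004,0,0,1, 0,0,0,0.004,0,0,1, 0,0,0,0,0,0,1]' | grep force
python3 go.py -13 -46 81.5
python3 - <<'E'
from h import *
from plant import capture
b=capture("side");cv2.imwrite("pics/bl2.png",cv2.resize(b["image"][140:240,250:380,::-1],None,fx=5,fy=5,interpolation=2))
E
```

```text
contact_force: [-0.9, -0.6, 1.6]
finger_force: 0.3
t 7.05 pack [-13.1 -76.2  81.8] rpy [-3.142  0.     1.512] F [-0.9 -0.6  1.6] units [0.0377 0.     0.0004]
contact_force: [-0.9, -0.1, 0.3]
finger_force: 0.1
t 7.88 pack [-13.1 -47.   81.8] rpy [-3.141 -0.     1.513] F [-0.9 -0.1  0.3] units [0.0013 0.0001 0.0004]
```

View pics/bl2.png

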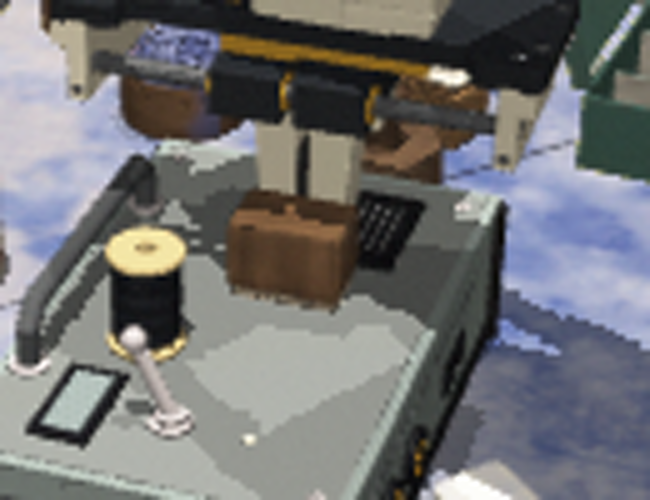

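```bash
python3 -m inch '[0,0,0,0.003,0,0,1, 0,0,0,0.003,0,0,1, 0,0,0,0,0,0,1, 0,0,0,-0.01,0,0,1, 0,0,0,-0.01,0,0,1, 0,0,0,0,0,-0.04,1, 0,0,0,0,0,-0.04,1, 0,0,0.08,-0.01,0,0,1, 0,0,0.08,0,0,0,1, 0,0,0.08,0,0,0,1]' >/dev/null
python3 -m inch '[0,0,0.08,0,0,0,1, 0,0,0.08,0,0,0,1, 0,0,0.08,0,0,0,1, 0,0,0.08,0,0,0,1, 0,0,0.08,0,0,0,1, 0,0,0.08,0,0,0,1, 0,0,0.08,0,0,0,1, 0,0,0.08,0,0,0,1, 0,0,0.08,0,0,0,1, 0,0,0.08,0,0,0,1]' >/dev/null
python3 -m inch '[0,0,0.008,0,0,0,1, 0,0,0,0,0,0,1, 0,0,0,0,0,0,1]' | head -3
python3 go.py -29 -76 85
python3 - <<'E'
from h import *
from plant import capture
b=capture("side");cv2.imwrite("pics/bl3.png",cv2.resize(b["image"][130:250,235:385,::-1],None,fx=5,fy=5,interpolation=2))
s,c=np.sin(-.0617),np.cos(-.0617)
np.savez("side1.npz",**b)
E
```

```text
time: 9.85
tool_pos: [545.0, -289.1, 156.8]
tcp_rot: [3.141, -0.0, -0.057]
t 9.85 pack [-13.1 -67.5 145.8] rpy [ 3.141 -0.    -0.057] F [-0.8  0.5 -0.4] units [-0.0198  0.0106  0.076 ]
```

View pics/bl3.png

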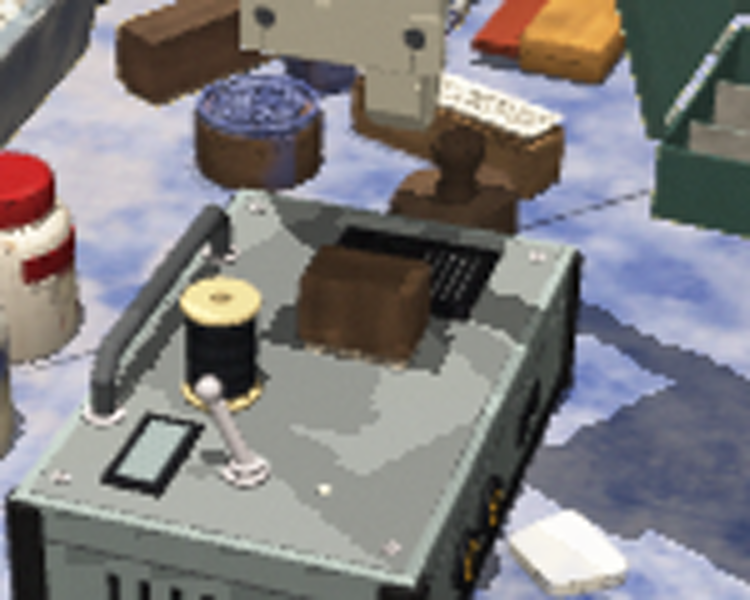

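```bash
python3 - <<'E'
from h import *
b=np.load("side1.npz")
cen=np.array([558.4,-219.9]);y=-.0654;R=np.array([[np.cos(y),-np.sin(y)],[np.sin(y),np.cos(y)]])
f=lambda U,V,z:(R.T@(onz(b,(U+.5)/5-.5+235,(V+.5)/5-.5+130,z)[:2]-cen)).round(1)
print("bottom",f(303,346,74),f(415,362,74),f(432,310,74)); print("top",f(305,288,108),f(418,299,108),f(434,262,108),f(320,248,108)); print("hatch front corners",f(468,317,75),f(500,250,75), "panel fl/fr",f(415,587,74),f(582,252,74))
E
```

```text
bottom [  9.3 -10.4] [-35.3 -14.2] [-30.9 -53. ]
top [5.1 0.7] [-37.6  -6.1] [-35.7 -34.2] [  9.2 -29.5]
hatch front corners [-46.3 -51.2] [ -44.9 -106.4] panel fl/fr [-74.7 118.4] [ -77.2 -118. ]
```

The block stands upright on the bare panel, clear of the hatch by several mm. Now approach the ribs.

```bash
python3 -m inch '[0,0,0,-0.0198,0.0106,0,1, 0,0,0,0,0,0.035,1, 0,0,0,0,0,0.035,1, 0,0,0,0,0,0.009,1, 0,0,0,0,0,0,1, 0,0,0,0,0,0,1, 0,0,0,0,0,0,1]' | head -2
python3 go.py -29 -76 72
```

```text
time: 10.48
tool_pos: [529.7, -296.7, 95.3]
t 10.48 pack [-27.9 -75.9  84.3] rpy [ 3.14e+00 -2.00e-03 -5.90e-02] F [ 0.  -0.7  0.3] units [-0.0014  0.0001  0.0153]
```

```bash
python3 -m inch '[0,0,0,-0.0014,0,0.0055,1, 0,0,0,0,0,0.0055,1, 0,0,0,0,0,0.0015,1, 0,0,0,0,0,0.0015,1, 0,0,0,0,0,0,1, 0,0,0,0,0,0,1]' |grep force
python3 go.py -29 -76 71.5
python3 -m inch '[0,0,0,0,0,0.001,1, 0,0,0,0,0,0,1, 0,0,0,0,0,0,1]' |grep contact
python3 go.py -29 -76 71.5
```

```text
contact_force: [2.4, -0.9, 3.5]
finger_force: 1.6
t 10.98 pack [-29.4 -75.8  72. ] rpy [ 3.141e+00 -2.000e-03 -6.000e-02] F [ 2.4 -0.9  3.5] units [0.0005 0.0003 0.0006]
contact_force: [1.1, -0.7, 5.8]
t 11.23 pack [-29.5 -75.8  71.5] rpy [ 3.14e+00 -2.00e-03 -6.00e-02] F [ 1.1 -0.7  5.8] units [ 0.0006  0.0003 -0.0001]
```

```bash
python3 -m inch '[0,0,0,0,0,0.001,1, 0,0,0,0,0,0,1, 0,0,0,0,0,0,1]' |grep contact
python3 go.py -29 -76 71.5
```

```text
contact_force: [-1.0, -0.4, 9.5]
t 11.48 pack [-29.4 -75.8  71.3] rpy [ 3.14e+00 -2.00e-03 -6.00e-02] F [-1.  -0.4  9.5] units [ 0.0005  0.0002 -0.0003]
```

Stop felt (9.5 N). Let go, straight up and then back.

```bash
python3 -m inch '[0,0,0,0,0,-0.03,1, 0,0,0,0,0,-0.045,1, 0,0,0,0,0,-0.045,1, 0,0,0,0,0,-0.045,1, 0,0,0,-0.04,0,-0.02,1, 0,0,0,-0.04,0,0,1, 0,0,0,-0.04,0,0,1, 0,0,0,0,0,0,1, 0,0,0,0,0,0,1, 0,0,0,0,0,0,1]'
python3 -m inch '[0,0,0,0,0,0,1, 0,0,0,0,0,0,1, 0,0,0,0,0,0,1, 0,0,0,0,0,0,1, 0,0,0,0,0,0,1, 0,0,0,0,0,0,1, 0,0,0,0,0,0,1, 0,0,0,0,0,0,1, 0,0,0,0,0,0,1, 0,0,0,0,0,0,1]' >/dev/null
python3 -m inch '[0,0,0,0,0,0,1, 0,0,0,0,0,0,1, 0,0,0,0,0,0,1, 0,0,0,0,0,0,1, 0,0,0,0,0,0,1, 0,0,0,0,0,0,1, 0,0,0,0,0,0,1, 0,0,0,0,0,0,1, 0,0,0,0,0,0,1, 0,0,0,0,0,0,1]' >/dev/null
python3 - <<'E'
from h import *
from plant import capture
b=capture("side");cv2.imwrite("pics/end.png",cv2.resize(b["image"][130:250,235:385,::-1],None,fx=5,fy=5,interpolation=2))
E
```

```text
time: 12.32
tool_pos: [432.1, -290.4, 228.7]
tcp_rot: [-3.141, -0.0, -0.06]
contact_force: [-0.2, -0.6, 0.1]
grip_width: 0.5
finger_force: 0.0
```

View pics/end.png

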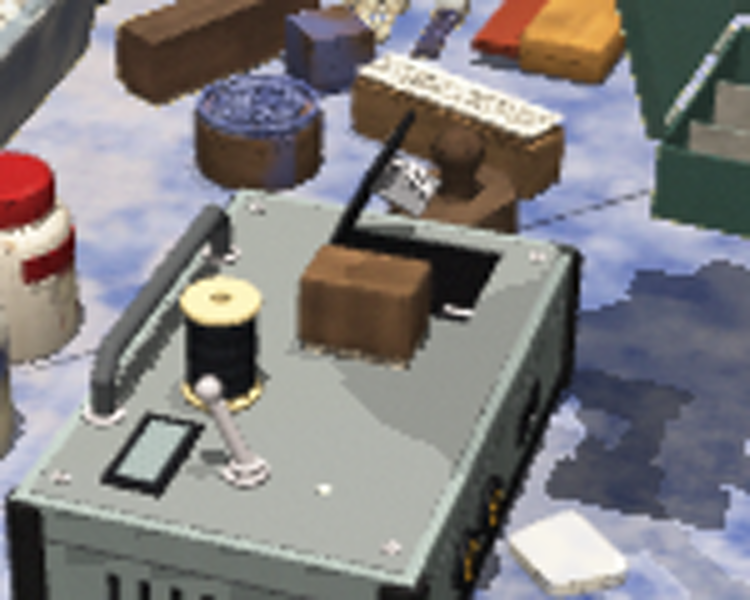

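The hatch stands open (edge near (410,115)), the switch lever leans to the rear (ball (208,387)), and the block is upright on the bare panel (365,305).

```bash
python3 -m inch '[0,0,0,0,0,0,1, 0,0,0,0,0,0,1, 0,0,0,0,0,0,1, 0,0,0,0,0,0,1, 0,0,0,0,0,0,1, 0,0,0,0,0,0,1, 0,0,0,0,0,0,1, 0,0,0,0,0,0,1, 0,0,0,0,0,0,1, 0,0,0,0,0,0,1]' | head -1; python3 -c "from plant import close_job;print(close_job())"
```

```text
time: 14.87
the job is handed in; nothing more can be done
None
```

The job is handed in at 14.87 s: the last camera view shows the switch leaning to the rear (off), the block upright on the bare panel beside the hatch, and the hatch standing open after one press.

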